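# Stack the tins on the strapping stand and hold the keeper arm on its stop

### The arm

A 6-joint arm with a two-finger parallel gripper is mounted at the origin on a cart in front of the work surface, level with it; the furniture and walls round the work are solid. World frame = base frame: x ahead of the robot, y to its left, z up, the work surface at z = 0. Lengths are in m, angles in rad, forces in N, time in s.
With the tool pointing down it reaches from about 0.375 to 0.9 m from the base axis. Payload 3.1 kg.
Tool frame: the origin (TCP) lies on the centre line of the jaws, within the pads' length; the fingertips stand 22 mm ahead of it and the grasp point (between the pads) lies 3 mm ahead of it; z points along the fingers, x is the direction in which the jaws open and shut, and the axes are right-handed (so a half turn about z gives the same grasp; the last joint's range is limited). The gripper opens to 87 mm and grips with 3 to 60 N. Pads are 19 mm wide; open, the fingers measure 117 mm over their backs; the gripper's body (75 mm by 190 mm) begins 51 mm behind the grasp point.
Start: joints at [1.062, 0.527, 1.433, -0, 1.181, -0.178], TCP at [0.203, 0.591, 0.245] pointing down, gripper open.
Joint ranges: [-3.08, 3.08], [-0.75, 2.2], [0.22, 2.44], [-1.43, 4.57], [0, 2.65], [-2.85, 2.85]. Speed limits (rad/s): [2.79, 2.79, 3.14, 3.14, 3.14, 3.14].

### API

Orientations are given as a unit quaternion [x, y, z, w].
In Python, from rig import robot, camera, order gives the robot as it stands.
- The arm moves only by the shell command python3 -m pendant 'ROWS' [OPENING] [FORCE]. ROWS is JSON, a list of rows, each a list of 2 entries, a list of its own where there are three numbers: the shift along the tool's x, y, z in mm, then the turn about the tool's z in degrees. A call has 1 to 8 rows; each row shifts and turns the commanded pose from where the row before left it, along the tool's axes as they then stand; what a row does not reach is not made up. A row lasts 1/8 s, in which the tool goes at most 62.5 mm and 10.7 degrees, less where a joint would pass 70% of its speed; a pose out of reach is approached as far as the arm can. A call with a gripper value outside its range is refused whole. OPENING is the finger opening in mm, from 0 to 87, set as the call begins (- or left out, the last holds). The fingers move at their own pace and stop on an object; FORCE is the grip in N (left out, the last holds). Time passes only in rows, so rows that do not move let the fingers close. It gives the time, the measured TCP pose, the force and the opening at its end, in the units of the state.
- robot.get_obs(): the state, without advancing time (a new reading comes with each control period).
- camera(name): name is "side" or "top"; returns a dict with "pixels" (400x640x3 uint8, blue, green, red), "mtx" (3x3 intrinsics, pixels), "R" (3x3) and "t" (3): a world point X has camera coordinates R X + t. Camera axes: x right, y down, z forward; pixel columns grow to the right and rows downward; lengths in m; the calibration is good to about 2 mm. A picture is of the moment at which its call begins. There is no depth.
- order.hand_in(): hands the job in, once; it reports no verdict.
The state is a dict: "time": time; "q": joint angles; "joint_velocities": joint speeds; "joint_torque": joint torques, N m; "position": TCP position; "tool_rot": TCP orientation; "ft_force": force on the tool from outside, world axes, zero at the start; "moment": the same for the moment, N m; "grip_width": finger opening in m.
Only numpy, scipy, OpenCV 4.12 (cv2) and the standard library are available. Lean on these libraries where they do the work, as an engineer would, in place of code of your own. Each camera call takes 0.05 s, during which the arm holds its last target. There are 200 camera calls.

### The job

Get the tins ready for strapping: one lidded tin already stands in the seat of the small strapping stand; stack the other two tins squarely on it, one on top of the other. Then swing the stand's spring-loaded keeper arm forward by its upright handle, over the stack and all the way to its stop, and finish while still holding it there with the fingers: it has no catch and flies back if let go. Keep the stack square, and leave the solder spool, tape measure and screwdriver alone.

Things in the scene. Friction and masses are not known exactly. Their poses are not given: they have to be found in the camera images.
- stand: strapping stand fixed to the bench: grey plate, 10 mm thick, edges at x = +-70, y = -80 and +155 mm. Origin on the bench under the centre of the tin seat (three 5 mm high locating pegs on the plate); x is 'forward' (away from the robot at yaw 0), y points to the pivot post, z up. Two 10 mm stop pins, 100 mm high, stand within 46 mm of the post's axis.
- pivot (a point): point on the vertical axis of the pivot post (upright, with a coil spring round it, 106 mm high), about which the keeper arm turns; on the bench, at (0, +105) mm in the stand's frame. The keeper arm is an 18 mm wide aluminium bar, 158 mm long from this axis, underside 86 mm and top 97 mm above the bench (7 mm over a column of three tins).
- keeper (a joint): angle of the keeper arm, rad: 0 = sprung back clear of the seat on its rest pin; grows counter-clockwise seen from above as the arm swings forward; 1.15 = fully home on the forward stop, the arm then lying along the stand's -y over the middle of the seat. Spring torque 0.26 N m at 0 rising to 0.67 N m at 1.15 (4.5 N at the handle); it never stays by itself.
- handle (a point): upright black cylindrical handle fixed on the outer end of the keeper arm, 16 mm in diameter, from 97 to 137 mm above the bench (the lowest 4 mm is a 20 mm collar); this point is on its axis at its foot, 97 mm above the bench, 150 mm from the post's axis. Turns with the arm.
- tin_a: round lidded tin, yellow lid on a pale body, 53 mm across, 23 mm high, flat top and bottom, 40 to 90 g; origin at the centre of its underside, z up. This one stands in the seat already, underside 10 mm above the bench.
- tin_b: round lidded tin, yellow lid on a pale body, 53 mm across, 23 mm high, flat top and bottom, 40 to 90 g; origin at the centre of its underside, z up. Starts on the bench; either of the two may go on first.
- tin_c: round lidded tin, yellow lid on a pale body, 53 mm across, 23 mm high, flat top and bottom, 40 to 90 g; origin at the centre of its underside, z up. Starts on the bench; either of the two may go on first.
- solder_spool: pale grey spool of solder wire with a hole in the middle, 55 mm across, 34 mm high, standing on the bench; leave alone. Origin under its centre.
- tape_measure: yellow tape measure, 32x76x58 mm, on the bench; leave alone. Origin under its centre.
- screwdriver: small screwdriver with yellow handle, 17x140x18 mm, lying on the bench; leave alone. Origin under its centre.
Not all that is in view belongs to the job. What is shaped like the tin_b but purple is not meant. Leave any green look-alike of the tin_c alone.

How it is judged:
On the way, in this order (a step that is already met when the one before it is completed fails the run):
1. one of the two loose tins stands squarely on the tin in the seat, let go, with the keeper arm still back (((horizontal distance between tin_a and stand below 0.009 m and angle between each of tin_a, tin_b's own z axis and vertical below 0.08 rad and z of tin_a in the frame of stand below 0.014 m and z of tin_b in the frame of tin_a between 0.02 and 0.026 m and horizontal distance between tin_b and tin_a below 0.008 m and contact force between the fingers and tin_b below 0.1 N and linear speed of tin_b below 0.03 m/s and value of joint keeper below 0.3 rad) or (horizontal distance between tin_a and stand below 0.009 m and angle between each of tin_a, tin_c's own z axis and vertical below 0.08 rad and z of tin_a in the frame of stand below 0.014 m and z of tin_c in the frame of tin_a between 0.02 and 0.026 m and horizontal distance between tin_c and tin_a below 0.008 m and contact force between the fingers and tin_c below 0.1 N and linear speed of tin_c below 0.03 m/s and value of joint keeper below 0.3 rad))), for 0.2 s.
2. the other tin stands squarely on top of it, let go, with the keeper arm still back (((horizontal distance between tin_a and stand below 0.009 m and angle between each of tin_a, tin_b, tin_c's own z axis and vertical below 0.08 rad and z of tin_a in the frame of stand below 0.014 m and z of tin_b in the frame of tin_a between 0.02 and 0.026 m and horizontal distance between tin_b and tin_a below 0.008 m and z of tin_c in the frame of tin_b between 0.02 and 0.026 m and horizontal distance between tin_c and tin_b below 0.008 m and contact force between the fingers and tin_b below 0.1 N and linear speed of each of tin_b, tin_c below 0.03 m/s and contact force between the fingers and tin_c below 0.1 N and value of joint keeper below 0.3 rad) or (horizontal distance between tin_a and stand below 0.009 m and angle between each of tin_a, tin_c, tin_b's own z axis and vertical below 0.08 rad and z of tin_a in the frame of stand below 0.014 m and z of tin_c in the frame of tin_a between 0.02 and 0.026 m and horizontal distance between tin_c and tin_a below 0.008 m and z of tin_b in the frame of tin_c between 0.02 and 0.026 m and horizontal distance between tin_b and tin_c below 0.008 m and contact force between the fingers and tin_c below 0.1 N and linear speed of each of tin_c, tin_b below 0.03 m/s and contact force between the fingers and tin_b below 0.1 N and value of joint keeper below 0.3 rad))), for 0.2 s.
At the end, for the whole second after the job is handed in: Three tins stand upright in one column in the seat, each within 8 mm of the centre of the one below and at rest, untouched by the fingers; the keeper arm is on its forward stop (1.09 rad or more of 1.15) and the fingers are still pressing or gripping it with at least 2.5 N (horizontal distance between tin_a and stand below 0.009 m and angle between tin_a's own z axis and vertical below 0.08 rad and z of tin_a in the frame of stand below 0.014 m and ((z of tin_b in the frame of tin_a between 0.02 and 0.026 m and horizontal distance between tin_b and tin_a below 0.008 m and angle between each of tin_b, tin_c's own z axis and vertical below 0.08 rad and z of tin_c in the frame of tin_b between 0.02 and 0.026 m and horizontal distance between tin_c and tin_b below 0.008 m) or (z of tin_c in the frame of tin_a between 0.02 and 0.026 m and horizontal distance between tin_c and tin_a below 0.008 m and angle between each of tin_c, tin_b's own z axis and vertical below 0.08 rad and z of tin_b in the frame of tin_c between 0.02 and 0.026 m and horizontal distance between tin_b and tin_c below 0.008 m)) and contact force between the fingers and tin_a below 0.1 N and linear speed of each of tin_a, tin_b, tin_c below 0.03 m/s and contact force between the fingers and tin_b below 0.1 N and contact force between the fingers and tin_c below 0.1 N and value of joint keeper above 1.09 rad and contact force between the fingers and keeper above 2.5 N); the arm keeps its last pose, push and grip.
It fails at once if the solder spool, tape measure or screwdriver is moved more than 30 mm (distance of any of solder_spool, tape_measure, screwdriver from where it was at the start of the episode above 0.03 m).
It also fails if it takes over 64 s, if anything falls off the work surface, if the arm or the gripper's body presses on something with over 40 N, if the wrist force passes 120 N, or if a joint passes its speed limit or range.

## Working session

There is one attempt and no reset: what is moved stays moved. The work goes in short steps, Python scripts to look and compute and a shell command to move; the robot and the scene stay as the last step left them, time stands still between calls to the robot, and variables do not carry over. Pictures are saved under pics/ and viewed, about 8 in all and at most 12, crops included, and the job is handed in when it is done.

```bash
ls; mkdir -p pics
python3 - <<'E'
from rig import robot,camera
import cv2,numpy as np
for n in("side","top"):
    c=camera(n);cv2.imwrite(f"pics/{n}0.png",c["pixels"]);np.savez(f"pics/{n}0.npz",**{k:c[k] for k in("mtx","R","t","pixels")})
    print(n,c["mtx"].round(1).tolist(),(-c["R"].T@c["t"]).round(3),c["R"].round(3).tolist())
o=robot.get_obs();print({k:np.round(v,3).tolist() for k,v in o.items()})
E
```

```text
pics
side [[417.0, 0.0, 322.9], [0.0, 417.0, 196.2], [0.0, 0.0, 1.0]] [ 0.643 -0.856  0.845] [[0.998, 0.056, 0.0], [0.038, -0.671, -0.741], [-0.041, 0.739, -0.672]]
top [[460.5, 0.0, 321.8], [0.0, 460.5, 200.2], [0.0, 0.0, 1.0]] [0.471 0.019 1.457] [[-0.004, -1.0, 0.001], [-0.997, 0.003, -0.082], [0.082, -0.001, -0.997]]
{'time': 0.1, 'q': [1.062, 0.528, 1.434, -0.0, 1.181, -0.178], 'joint_velocities': [-0.001, -0.002, -0.002, -0.001, 0.0, -0.002], 'joint_torque': [-0.001, -44.099, -17.715, 0.063, 0.053, -0.0], 'position': [0.203, 0.591, 0.244], 'tool_rot': [0.814, 0.581, -0.001, 0.0], 'ft_force': [0.525, 0.518, 0.979], 'moment': [-0.035, 0.03, -0.046], 'grip_width': 0.087}
```

View pics/side0.png

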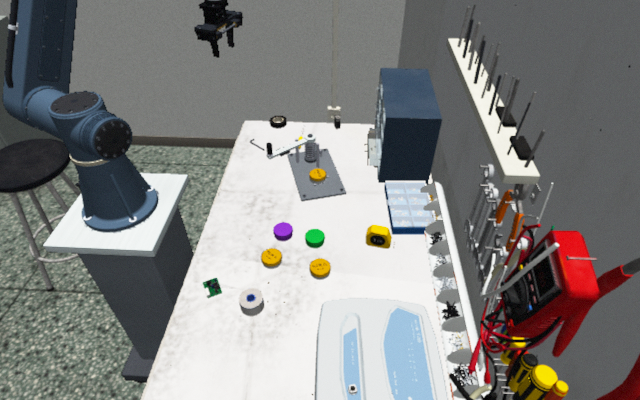

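View pics/top0.png

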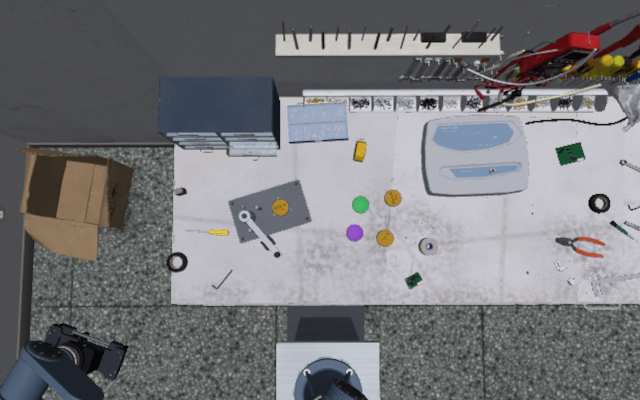

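```bash
cat > h.py <<'E'
import numpy as np,cv2
def load(n,i=0): return dict(np.load(f"pics/{n}{i}.npz"))
def P(c): return c["mtx"]@np.c_[c["R"],c["t"]]
def proj(c,X): p=P(c)@np.r_[X,1]; return p[:2]/p[2]
def onz(c,uv,z):
    d=c["R"].T@np.linalg.solve(c["mtx"],np.r_[uv,1.]);o=-c["R"].T@c["t"];return o+d*(z-o[2])/d[2]
def tri(cs,ct,a,b):
    X=cv2.triangulatePoints(P(cs),P(ct),np.float64(a).reshape(2,1),np.float64(b).reshape(2,1))[:,0];X=X[:3]/X[3]
    return X,np.r_[proj(cs,X)-a,proj(ct,X)-b]
def lids(c,box):
    u0,v0,u1,v1=box;h=cv2.cvtColor(c["pixels"],cv2.COLOR_BGR2HSV)
    m=cv2.inRange(h,(12,110,110),(32,255,255));k=np.zeros_like(m);k[v0:v1,u0:u1]=m[v0:v1,u0:u1]
    n,_,s,ce=cv2.connectedComponentsWithStats(k)
    return [(ce[i].round(2),s[i]) for i in range(1,n) if s[i][4]>40]
E
python3 - <<'E'
from h import *
t=load("top");s=load("side")
z=lambda c,u,v,w,h,f:cv2.resize(c["pixels"][v:v+h,u:u+w],None,fx=f,fy=f,interpolation=cv2.INTER_CUBIC)
im=np.vstack([z(t,225,175,200,90,4),np.hstack([z(s,245,130,100,60,4),z(s,250,218,100,60,4)])])
cv2.imwrite("pics/crop1.png",im)
for a in lids(s,(230,120,350,290)):print("side",a)
for a in lids(t,(225,170,425,265)):print("top",a)
E
```

```text
side (array([317.47, 174.17]), array([309, 168,  17,  13, 167], dtype=int32))
side (array([271.15, 256.86]), array([261, 248,  21,  18, 291], dtype=int32))
side (array([319.83, 267.33]), array([310, 259,  20,  18, 301], dtype=int32))
top (array([392.58, 197.53]), array([385, 190,  16,  16, 205], dtype=int32))
top (array([280.15, 207.04]), array([272, 199,  17,  17, 220], dtype=int32))
top (array([384.7 , 237.63]), array([377, 230,  16,  16, 209], dtype=int32))
```

View pics/crop1.png

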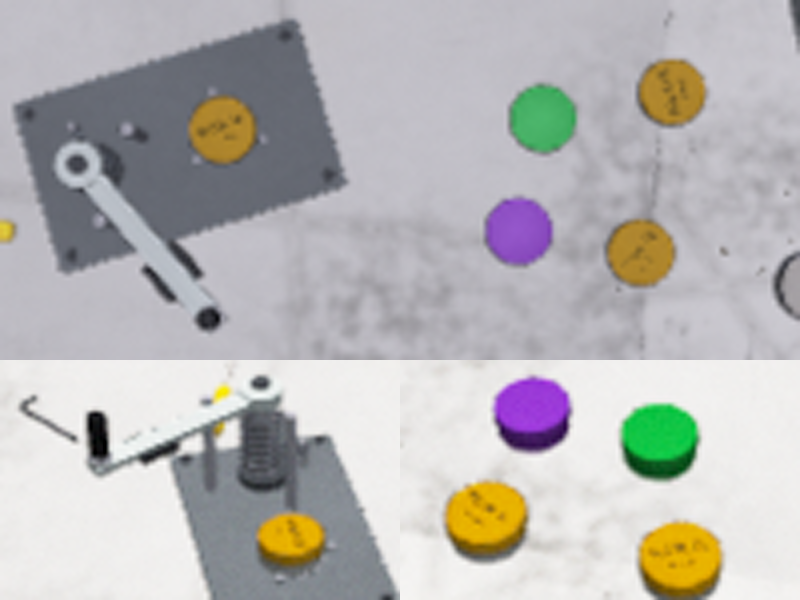

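Run:
```python
from h import *
from scipy.optimize import least_squares
t=load("top");s=load("side")
ct=lambda u,v:np.array([225+(u+.5)/4-.5,175+(v+.5)/4-.5])
cs=lambda u,v:np.array([245+(u+.5)/4-.5,130+(v-360+.5)/4-.5])
T=dict(a=([317.4,173.2],[280.15,207.04]),near=([271.4,256.2],[384.7,237.63]),far=([319.9,265.9],[392.58,197.53]),
 pivtop=(cs(261,383),ct(77,163)),handletop=(cs(97,413),ct(208,318)))
for k,(a,b) in T.items():
    X,e=tri(s,t,np.array(a),np.array(b));print(k,X.round(4),"err px",e.round(1),"top@z",onz(t,b,{'a':.033,'near':.023,'far':.023,'pivtop':.106,'handletop':.137}[k]).round(4),"side@z",onz(s,a,{'a':.033,'near':.023,'far':.023,'pivtop':.106,'handletop':.137}[k]).round(4))
C=[(.07,.155),(.07,-.08),(-.07,-.08),(-.07,.155)]
W=[onz(t,ct(*p),.010)[:2] for p in[(14,104),(297,19),(346,183),(65,272)]]
def f(p):
    c,s_=np.cos(p[2]),np.sin(p[2]);R=np.array([[c,-s_],[s_,c]]);return np.concatenate([R@np.array(q)+p[:2]-w for q,w in zip(C,W)])
r=least_squares(f,[.45,.1,0]);print("stand",r.x.round(4),np.degrees(r.x[2]).round(1),"res mm",(r.fun*1e3).round(1))
x,y,th=r.x;print("pivot",x-np.sin(th)*.105,y+np.cos(th)*.105)
for a in(0,1.15):
    d=th-np.pi/2-1.15+a;print("handle",a,x-np.sin(th)*.105+.15*np.cos(d),y+np.cos(th)*.105+.15*np.sin(d))
```

```text
a [0.5685 0.1471 0.0289] err px [-0.4  0.  -0.  -0.3] top@z [0.5673 0.1465 0.033 ] side@z [0.5701 0.1424 0.033 ]
near [ 0.4724 -0.1783  0.0156] err px [-0.4  0.  -0.1 -0.2] top@z [ 0.4717 -0.1774  0.023 ] side@z [ 0.4748 -0.1842  0.023 ]
far [ 0.5979 -0.2045  0.0182] err px [-0.5  0.1 -0.  -0.3] top@z [ 0.5965 -0.2039  0.023 ] side@z [ 0.5993 -0.2081  0.023 ]
pivtop [0.5391 0.2474 0.1003] err px [-0.3  0.  -0.  -0.2] top@z [0.5381 0.2464 0.106 ] side@z [0.5407 0.2392 0.106 ]
handletop [0.4267 0.1469 0.1373] err px [-0.4  0.  -0.1 -0.3] top@z [0.4258 0.1468 0.137 ] side@z [0.4277 0.1475 0.137 ]
stand [0.5685 0.1453 0.2971] 17.0 res mm [ 0.4  1.3  2.5 -0.4 -1.5 -2.9 -1.5  2. ]
pivot 0.5377851883721882 0.24566574388194576
handle 0 0.424802253982668 0.14700036729657323
handle 1.15 0.5816912765391833 0.10223542832114091
```

Candidates: yellow-lid tins at top px (385,238) and (393,198). The look-alikes are purple (355,233) and green (361,205), and the tin in the seat is at (280,207). The crop confirms the two yellow-lidded tins on pale bodies are the right ones. Their measured heights agree with the sizes given to about 7 mm, and the stand is at (0.568, 0.146) with yaw 17°.

```bash
cat > go.py <<'E'
import sys,numpy as np
from rig import robot
from scipy.spatial.transform import Rotation as Ro
o=robot.get_obs();R=Ro.from_quat(o["tool_rot"]).as_matrix();p=np.array(o["position"])
print("t",round(o["time"],2),"p",(p*1e3).round(1),"yaw",np.degrees(np.arctan2(R[1,0],R[0,0])).round(1),"tilt",np.degrees(np.arccos(-R[2,2])).round(2),"w",round(o["grip_width"]*1e3,1),"F",np.round(o["ft_force"],1))
if len(sys.argv)>3: print("tool shift mm",(R.T@(np.array(list(map(float,sys.argv[1:4])))-p*1e3)).round(1))
E
python3 -m pendant '[[[0,0,0],9],[[0,0,0],9],[[0,0,0],9],[[0,0,0],9],[[0,0,0],9],[[0,0,0],9],[[60,0,0],0],[[60,0,0],0]]' 75 && python3 go.py 472 -177 150
```

```text
time: 1.1
position: [0.318, 0.6267, 0.2443]
tool_rot: [0.989, 0.149, -0.0, 0.0]
ft_force: [0.5, 1.8, 0.6]
grip_width: 0.075
t 1.1 p [318.  626.7 244.3] yaw 17.1 tilt 0.04 w 75.0 F [0.5 1.8 0.6]
tool shift mm [-89.7 813.3  94.7]
```

```bash
python3 -m pendant '[[[0,40,0],0],[[0,60,0],0],[[0,60,0],0],[[0,60,0],0],[[0,60,0],0],[[0,60,0],0],[[0,60,0],0],[[0,60,0],0]]' >/dev/null; python3 -m pendant '[[[-15,60,0],0],[[-15,60,0],0],[[-15,60,0],0],[[-15,60,20],0],[[-15,60,40],0],[[-15,40,35],0],[[0,13,0],0],[[0,0,0],0]]'  && python3 go.py 472 -177 28
```

```text
time: 3.1
position: [0.47, -0.1661, 0.1567]
tool_rot: [0.989, 0.148, 0.0, 0.0]
ft_force: [-0.3, 0.6, -0.1]
grip_width: 0.0749
t 3.1 p [ 470.  -166.1  156.7] yaw 17.0 tilt 0.04 w 74.9 F [-0.3  0.6 -0.1]
tool shift mm [ -1.3  11.  128.7]
```

```bash
python3 -m pendant '[[[-1,11,30],0],[[0,0,40],0],[[0,0,30],0],[[0,0,15],0],[[0,0,0],0]]' >/dev/null; python3 go.py 472 -177.5 28
python3 - <<'E'
from rig import camera
import cv2,numpy as np
c=camera("side")["pixels"][195:295,225:345];d=camera("top")["pixels"][185:265,340:440]
cv2.imwrite("pics/g1.png",np.hstack([cv2.resize(c,(480,400),interpolation=2),cv2.resize(d,(320,256),interpolation=2).__class__((400,320,3),np.uint8) if 0 else cv2.copyMakeBorder(cv2.resize(d,(320,256),interpolation=2),0,144,0,0,0)]))
E
```

```text
t 3.73 p [ 471.8 -175.4   41.6] yaw 17.1 tilt 0.03 w 75.2 F [-0.4  0.2 -0.4]
tool shift mm [-0.5  2.1 13.6]
```

View pics/g1.png

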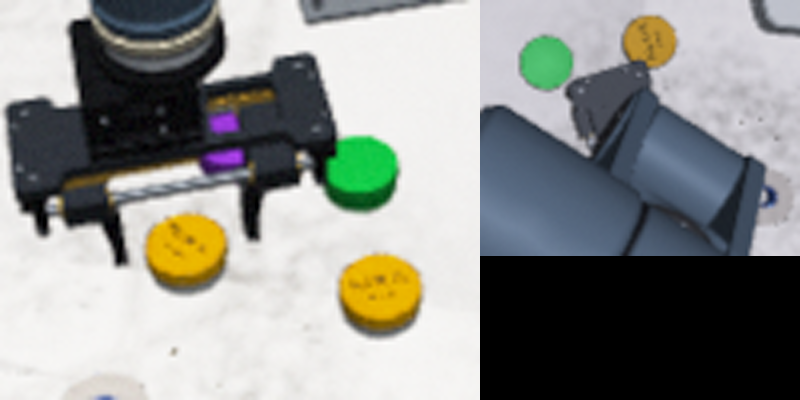

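The fingers, with tips at crop px (120,260) and (252,235), straddle the near yellow tin at (187,245). Next I lower and grip.

```bash
python3 -m pendant '[[[-0.5,2,10],0],[[0,0,3],0],[[0,0,0],0]]' >/dev/null; python3 go.py 472 -177.5 28; python3 -m pendant '[[[0,0,0],0],[[0,0,0],0],[[0,0,0],0],[[0,0,0],0]]' 48 15; python3 go.py
```

```text
t 4.2 p [ 471.6 -178.6   28.2] yaw 17.0 tilt 0.02 w 74.7 F [-0.7  0.8  1. ]
tool shift mm [ 0.7 -0.9  0.2]
time: 4.7
position: [0.4718, -0.1786, 0.0285]
tool_rot: [0.989, 0.148, 0.0, 0.0]
ft_force: [-0.1, -0.5, 0.6]
grip_width: 0.051
t 4.7 p [ 471.8 -178.6   28.5] yaw 17.0 tilt 0.01 w 51.0 F [-0.1 -0.5  0.6]
```

```bash
python3 -m pendant '[[[0,0,-10],0],[[0,0,-40],0],[[0,0,-50],0],[[0,0,-40],0],[[0,0,0],0]]' ; python3 go.py 567.5 144.8 110
```

```text
time: 5.32
position: [0.4735, -0.1796, 0.172]
tool_rot: [0.989, 0.148, 0.003, 0.003]
ft_force: [-0.5, -0.7, -0.8]
grip_width: 0.0508
t 5.33 p [ 473.5 -179.6  172. ] yaw 17.1 tilt 0.47 w 50.8 F [-0.5 -0.7 -0.8]
tool shift mm [ 184.7 -282.9   61.2]
```

```bash
python3 -m pendant '[[[12,-18,0],0],[[26,-40,0],0],[[30,-45,0],0],[[30,-45,0],0],[[30,-45,0],0],[[28,-44,0],0],[[20,-32,0],0],[[9,-14,0],0]]' >/dev/null; python3 -m pendant '[[[0,0,20],0],[[0,0,30],0],[[0,0,10],0],[[0,0,0],0]]' ; python3 go.py 567.5 144.8 90
```

```text
time: 6.82
position: [0.565, 0.1456, 0.1075]
tool_rot: [0.989, 0.148, -0.001, -0.0]
ft_force: [-0.4, 0.6, 0.0]
grip_width: 0.0509
t 6.83 p [565.  145.6 107.5] yaw 17.0 tilt 0.15 w 50.9 F [-0.4  0.6  0. ]
tool shift mm [ 2.3  1.5 17.5]
```

```bash
python3 -m pendant '[[[2,1.5,20],0],[[0,0,15],0],[[0,0,0],0],[[0,0,0],0]]' >/dev/null; python3 go.py 567.5 144.8 62;  python3 - <<'E'
from rig import camera
import cv2,numpy as np
c=camera("side");np.savez("pics/side1.npz",**c);c=c["pixels"][120:220,260:380]
cv2.imwrite("pics/p1.png",cv2.resize(c,(720,600),interpolation=2))
E
```

```text
t 7.33 p [568.  145.5  73.3] yaw 17.1 tilt 0.0 w 50.4 F [ 0.5 -0.7 -0.8]
tool shift mm [-0.7  0.5 11.3]
```

View pics/p1.png

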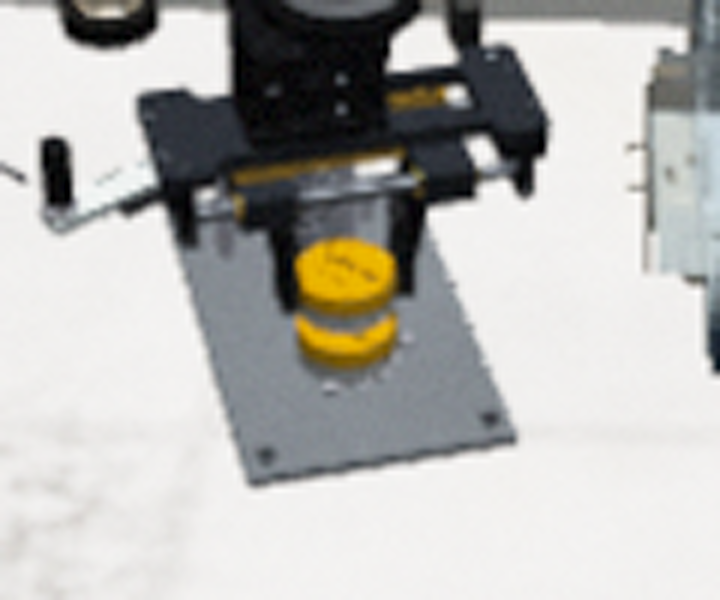

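Run:
```python
from h import *
s=load("side",1)
for X in[(.5675,.120,.025),(.5675,.120,.0598),(.5675,.125,.0598),(.5725,.120,.0598)]:print(proj(s,X), (proj(s,X)-[259.5,119.5])*6)
```

```text
[316.09340289 179.80972101] [339.56041733 361.85832609]
[315.96766343 170.9204705 ] [338.8059806 308.522823 ]
[316.08119417 169.88105687] [339.487165  302.2863412]
[317.62933192 170.97919989] [348.77599152 308.87519935]
```

The held tin's lid (centre px 345, lower edge 313) sits over the seat tin's lid (346, lower edge 366). The predicted offset is −53 px, so they are aligned. I'll lower and release.

```bash
python3 -m pendant '[[[-0.5,0.5,7],0],[[0,0,3],0],[[0,0,0.5],0],[[0,0,0],0]]' >/dev/null; python3 go.py 567.5 144.8 61.5
```

```text
t 7.88 p [567.7 144.8  62.9] yaw 17.0 tilt 0.0 w 50.6 F [0.4 0.2 0.3]
tool shift mm [-0.2 -0.   1.4]
```

```bash
python3 -m pendant '[[[0,0,1],0],[[0,0,0.5],0],[[0,0,0],0]]' >/dev/null; python3 go.py 567.5 144.8 61.5; python3 -m pendant '[[[0,0,0],0],[[0,0,0],0],[[0,0,0],0],[[0,0,0],0]]' 65; python3 -m pendant '[[[0,0,-15],0],[[0,0,-40],0],[[0,0,-40],0],[[0,0,0],0]]'; python3 go.py 596.5 -205 120
```

```text
t 8.25 p [567.7 144.8  61.5] yaw 17.0 tilt 0.01 w 51.0 F [-0.6 -1.4  0.4]
tool shift mm [-0.2 -0.  -0. ]
time: 8.75
position: [0.5677, 0.1448, 0.0614]
tool_rot: [0.989, 0.148, -0.0, -0.0]
ft_force: [0.0, 0.1, -0.2]
grip_width: 0.0651
time: 9.25
position: [0.5703, 0.1451, 0.1608]
tool_rot: [0.989, 0.148, 0.005, 0.0]
ft_force: [0.1, 0.6, -0.1]
grip_width: 0.0651
t 9.25 p [570.3 145.1 160.8] yaw 17.1 tilt 0.52 w 65.1 F [ 0.1  0.6 -0.1]
tool shift mm [-78.  342.3  40.8]
```

```bash
python3 -m pendant '[[[-5,22,0],0],[[-12,52,0],0],[[-13,58,0],0],[[-13,58,0],0],[[-13,58,0],0],[[-12,52,10],0],[[-7,31,20],0],[[-3,11,10],0]]' 75 >/dev/null; python3 -m pendant '[[[0,0,20],0],[[0,0,20],0],[[0,0,0],0]]'>/dev/null;  python3 go.py 596.5 -204.5 28
python3 - <<'E'
from rig import camera
import cv2,numpy as np
c=camera("side");np.savez("pics/side2.npz",**c)
c=c["pixels"];d=lambda u,v:cv2.resize(c[v:v+100,u:u+100],(400,400),interpolation=2)
cv2.imwrite("pics/g2.png",np.hstack([d(265,120),d(270,200)]))
E
```

```text
t 10.62 p [ 591.7 -202.9   74.6] yaw 17.1 tilt 0.31 w 75.1 F [0.2 0.7 0. ]
tool shift mm [ 4.3  3.1 46.6]
```

View pics/g2.png

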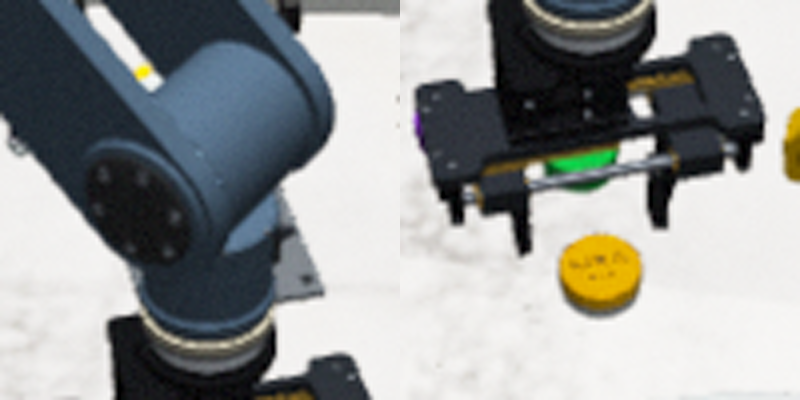

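The view shows the far yellow tin at crop px (600,262), between the fingers and about 5 mm off. The stack is hidden by the arm. I'll correct the offset, lower and grip.

```bash
python3 -m pendant '[[[4.5,3,15],0],[[0,0,20],0],[[0,0,8],0],[[0,0,3],0],[[0,0,0],0]]' >/dev/null; python3 go.py 596.5 -204.5 28
```

```text
t 11.3 p [ 598.4 -206.6   30.1] yaw 17.0 tilt 0.02 w 74.9 F [ 0.5 -0.  -0.7]
tool shift mm [-1.2 -2.6  2.1]
```

```bash
python3 -m pendant '[[[-1,-2.5,2],0],[[0,0,0],0]]' >/dev/null; python3 go.py 596.5 -204.5 28;python3 -m pendant '[[[0,0,0],0],[[0,0,0],0],[[0,0,0],0],[[0,0,0],0]]' 48 15 >/dev/null; python3 go.py; python3 -m pendant '[[[0,0,-10],0],[[0,0,-40],0],[[0,0,-50],0],[[0,0,-40],0],[[0,0,0],0]]' ; python3 go.py 567.5 145 130
```

```text
t 11.55 p [ 596.7 -204.3   28.6] yaw 17.1 tilt 0.01 w 75.0 F [-0.   0.2  1.1]
tool shift mm [-0.2  0.2  0.6]
t 12.05 p [ 597.  -204.6   28.5] yaw 17.0 tilt 0.02 w 50.9 F [-0.4 -0.2 -0.6]
time: 12.68
position: [0.5991, -0.2057, 0.173]
tool_rot: [0.989, 0.148, 0.004, 0.003]
ft_force: [-0.0, -0.0, -0.7]
grip_width: 0.0512
t 12.68 p [ 599.1 -205.7  173. ] yaw 17.1 tilt 0.52 w 51.2 F [-0.  -0.  -0.7]
tool shift mm [  72.4 -344.8   41.2]
```

```bash
python3 -m pendant '[[[4,-20,0],0],[[10,-48,0],0],[[12,-58,0],0],[[12,-58,0],0],[[12,-58,0],0],[[11,-54,0],0],[[8,-36,0],0],[[3,-13,0],0]]' >/dev/null; python3 -m pendant '[[[0,0,20],0],[[0,0,30],0],[[0,0,12],0],[[0,0,0],0]]' >/dev/null; python3 go.py 567.7 145.3 95
```

```text
t 14.18 p [563.5 145.9 105.1] yaw 17.0 tilt 0.2 w 51.2 F [-0.2 -0.  -1.1]
tool shift mm [ 3.8  1.8 10.1]
```

```bash
python3 -m pendant '[[[3,2,6],0],[[0,0,3],0],[[0,0,0],0],[[0,0,0],0]]' >/dev/null; python3 go.py 567.7 145.3 84.5;  python3 - <<'E'
from rig import camera
from h import *
c=camera("side");np.savez("pics/side3.npz",**c);i=c["pixels"][120:220,260:380]
cv2.imwrite("pics/p2.png",cv2.resize(i,(720,600),interpolation=2))
for X in[(.5675,.120,.025),(.5675,.120,.048),(.5675,.120,.048+.023+.010)]:print((proj(c,X)-[259.5,119.5])*6)
E
```

```text
t 14.68 p [568.1 145.4  97.7] yaw 17.1 tilt 0.03 w 50.9 F [ 0.4 -0.9 -0.9]
tool shift mm [-0.4  0.  13.2]
[339.56041733 361.85832609]
[339.06493298 326.82966636]
[338.3324103  275.04339464]
```

View pics/p2.png

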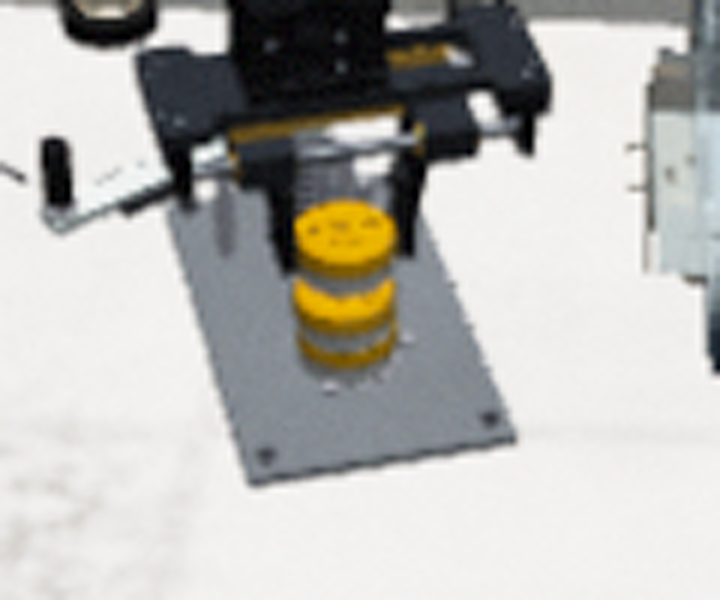

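The second tin is square on the first (lid edges at 367 and 332, 35 px apart as predicted). The third is aligned above it (edge 276, predicted 275). I'll lower and release.

```bash
python3 -m pendant '[[[-0.5,0,8],0],[[0,0,4],0],[[0,0,0.5],0],[[0,0,0],0]]' >/dev/null; python3 go.py 567.7 145.3 84.5
```

```text
t 15.22 p [567.5 145.3  84.7] yaw 17.0 tilt 0.01 w 50.9 F [-0.   0.5 -0.4]
tool shift mm [0.2 0.1 0.2]
```

```bash
python3 -m pendant '[[[0,0,0],0],[[0,0,0],0],[[0,0,0],0],[[0,0,0],0]]' 65 >/dev/null; python3 -m pendant '[[[0,0,-12],0],[[0,0,-30],0],[[0,0,-45],0],[[0,0,-15],0],[[0,0,0],0]]' ; python3 go.py 425.5 147 175
python3 - <<'E'
from rig import camera
from h import *
c=camera("side");np.savez("pics/side4.npz",**c);i=c["pixels"][120:220,260:380]
cv2.imwrite("pics/p3.png",cv2.resize(i,(720,600),interpolation=2))
E
```

```text
time: 16.35
position: [0.5681, 0.1453, 0.1882]
tool_rot: [0.989, 0.148, 0.001, 0.0]
ft_force: [-0.7, 0.3, -0.6]
grip_width: 0.0649
t 16.35 p [568.1 145.3 188.2] yaw 17.0 tilt 0.17 w 64.9 F [-0.7  0.3 -0.6]
tool shift mm [-135.9  -43.4   12.8]
```

View pics/p3.png

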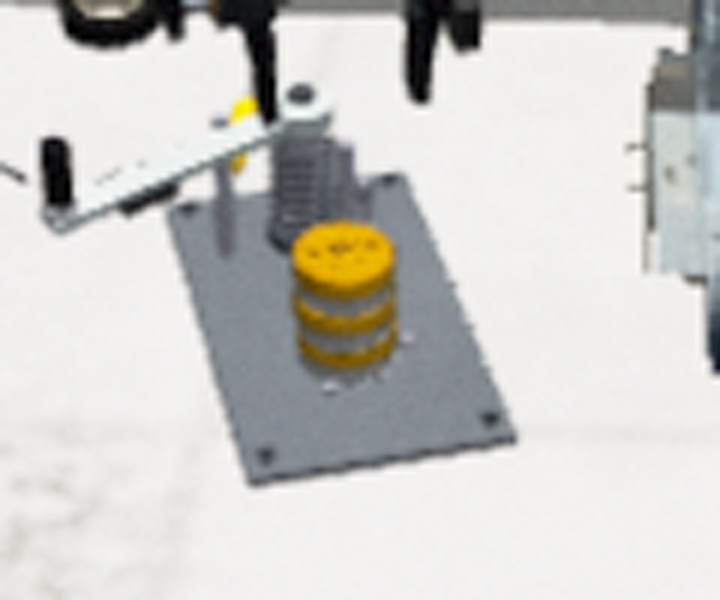

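The stack is square: lid edges at 366, 332 and 297, centres at 346, 345 and 344. The handle stands at (57,140–205), untouched. Next I go above the handle and turn 66°.

```bash
python3 -m pendant '[[[-20,-6,0],0],[[-45,-14,0],0],[[-45,-14,0],0],[[-21,-7,0],0],[[0,0,0],9.4],[[0,0,0],9.4],[[0,0,0],9.4],[[0,0,0],9.4]]' 45 >/dev/null; python3 -m pendant '[[[0,0,0],9.4],[[0,0,0],9.4],[[0,0,0],9.4],[[0,0,0],0]]' ; python3 go.py 425.5 147 127
```

```text
time: 17.9
position: [0.4291, 0.1459, 0.1855]
tool_rot: [0.911, -0.412, -0.002, 0.001]
ft_force: [0.2, -0.1, -0.2]
grip_width: 0.0452
t 17.9 p [429.1 145.9 185.5] yaw -48.6 tilt 0.2 w 45.2 F [ 0.2 -0.1 -0.2]
tool shift mm [-3.1  1.9 58.5]
```

```bash
python3 -m pendant '[[[-3,2,10],0],[[0,0,0],0]]' >/dev/null; python3 go.py 425.5 147 127;  python3 - <<'E'
from rig import camera
from h import *
c=camera("side");i=c["pixels"][95:195,220:340]
cv2.imwrite("pics/h1.png",cv2.resize(i,(720,600),interpolation=2))
E
```

```text
t 18.15 p [425.2 147.  175.6] yaw -48.7 tilt 0.22 w 44.8 F [0.2 0.6 0.6]
tool shift mm [ 0.3 -0.4 48.6]
```

View pics/h1.png

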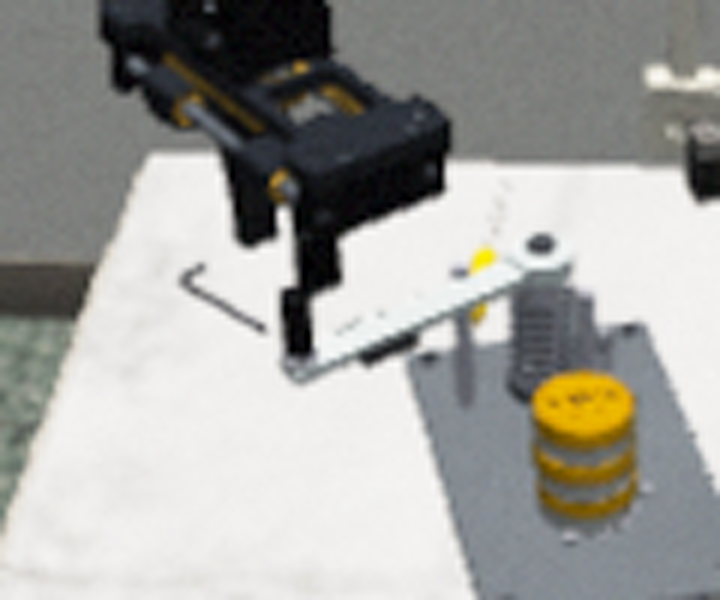

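Run:
```python
from h import *
s=load("side");c,n=np.cos(np.radians(-48.7)),np.sin(np.radians(-48.7))
f=lambda X:((proj(s,X)-[219.5,94.5])*6).round(0)
for sg in(1,-1):
  for a in(.0225,.037):
    for b in(-.0095,.0095):print(sg,a,b,f((.4252+sg*a*c+b*n,.147+sg*a*n-b*c,.1536)))
print("handle top",f((.4255,.147,.137)),"foot",f((.4255,.147,.097)))
```

```text
1 0.0225 -0.0095 [330. 276.]
1 0.0225 0.0095 [297. 290.]
1 0.037 -0.0095 [347. 290.]
1 0.037 0.0095 [313. 304.]
-1 0.0225 -0.0095 [280. 235.]
-1 0.0225 0.0095 [247. 249.]
-1 0.037 -0.0095 [264. 222.]
-1 0.037 0.0095 [231. 236.]
handle top [292. 291.] foot [299. 357.]
```

Fingers straddle the handle, which is at (297,290) against a predicted 292, so I shift 1.5 mm. The stack still stands square on the right at (585,450).

```bash
python3 -m pendant '[[[1,-1.5,15],0],[[0,0,22],0],[[0,0,10],0],[[0,0,0],0]]' >/dev/null; python3 go.py 427 147 127; python3 -m pendant '[[[0,0,0],0],[[0,0,0],0],[[0,0,0],0],[[0,0,0],0],[[0,0,0],0],[[0,0,0],0]]' 10 30; python3 go.py
```

```text
t 18.7 p [428.2 147.2 129.4] yaw -48.7 tilt 0.09 w 45.1 F [-0.2  0.2 -0.1]
tool shift mm [-0.6  1.   2.4]
time: 19.45
position: [0.4285, 0.1474, 0.1301]
tool_rot: [0.911, -0.413, 0.0, -0.0]
ft_force: [-1.7, 2.2, 4.7]
grip_width: 0.015
t 19.45 p [428.5 147.4 130.1] yaw -48.8 tilt 0.02 w 15.0 F [-1.7  2.2  4.7]
```

```bash
cat > arc.py <<'E'
import numpy as np
from rig import robot
o=robot.get_obs();p=np.array(o["position"])[:2]*1e3-[537.8,245.7]
print("r",np.hypot(*p).round(1),"arm rad (1.15=home)",(np.radians(np.degrees(np.arctan2(p[1],p[0]))+73)+1.15).round(3))
E
python3 -m pendant '[[[5,-0.1,0],-2],[[10,-0.4,0],-4],[[10.6,-0.4,0],-4.1],[[10.6,-0.4,0],-4.1],[[10.6,-0.4,0],-4.1],[[10.6,-0.4,0],-4.1]]'; python3 go.py; python3 arc.py
```

```text
time: 20.2
position: [0.474, 0.1129, 0.1301]
tool_rot: [0.974, -0.227, -0.0, -0.0]
ft_force: [-1.4, 4.7, 4.3]
grip_width: 0.015
t 20.2 p [474.  112.9 130.1] yaw -26.3 tilt 0.05 w 15.0 F [-1.4  4.7  4.3]
r 147.3 arm rad (1.15=home) 0.406
```

```bash
python3 -m pendant '[[[10.6,-0.4,0],-4.1],[[10.6,-0.4,0],-4.1],[[10.6,-0.4,0],-4.1],[[10.6,-0.4,0],-4.1],[[10.6,-0.4,0],-4.1],[[10.6,-0.4,0],-4.1],[[10.6,-0.4,0],-4.1],[[10.6,-0.4,0],-4.1]]'; python3 go.py; python3 arc.py
```

```text
time: 21.2
position: [0.5553, 0.0988, 0.1301]
tool_rot: [0.998, 0.057, -0.002, -0.001]
ft_force: [-4.9, 2.9, 5.8]
grip_width: 0.0152
t 21.2 p [555.3  98.8 130.1] yaw 6.5 tilt 0.19 w 15.2 F [-4.9  2.9  5.8]
r 147.9 arm rad (1.15=home) 0.972
```

```bash
python3 -m pendant '[[[8,-0.2,0],-3.1],[[7,-0.2,0],-2.7],[[5,-0.1,0],-1.9],[[3,0,0],-1.2],[[0,0,0],0],[[0,0,0],0]]'; python3 go.py; python3 arc.py
```

```text
time: 21.95
position: [0.5774, 0.103, 0.1301]
tool_rot: [0.991, 0.133, -0.002, -0.0]
ft_force: [-4.2, 1.3, 5.9]
grip_width: 0.0153
t 21.95 p [577.4 103.  130.1] yaw 15.3 tilt 0.21 w 15.3 F [-4.2  1.3  5.9]
r 148.1 arm rad (1.15=home) 1.124
```

```bash
python3 -m pendant '[[[2,0,0],-0.8],[[2,0,0],-0.8],[[0,0,0],0],[[0,0,0],0]]'; python3 go.py; python3 arc.py; python3 -m pendant '[[[2,0,0],0],[[0,0,0],0],[[0,0,0],0]]';python3 arc.py
```

```text
time: 22.45
position: [0.5812, 0.1041, 0.1302]
tool_rot: [0.989, 0.147, -0.002, -0.0]
ft_force: [-4.0, 1.8, 6.3]
grip_width: 0.0153
t 22.45 p [581.2 104.1 130.2] yaw 16.9 tilt 0.21 w 15.3 F [-4.   1.8  6.3]
r 148.1 arm rad (1.15=home) 1.151
time: 22.82
position: [0.5825, 0.1045, 0.1301]
tool_rot: [0.989, 0.147, -0.002, -0.0]
ft_force: [-5.1, 1.7, 6.7]
grip_width: 0.0153
r 148.1 arm rad (1.15=home) 1.16
```

```bash
python3 -m pendant '[[[2,0,0],0],[[0,0,0],0],[[0,0,0],0]]';python3 arc.py;python3 -m pendant '[[[2,0,0],0],[[0,0,0],0],[[0,0,0],0]]';python3 arc.py
```

```text
time: 23.2
position: [0.5828, 0.1046, 0.13]
tool_rot: [0.989, 0.148, -0.004, -0.0]
ft_force: [-7.6, -1.2, 9.7]
grip_width: 0.0152
r 148.1 arm rad (1.15=home) 1.162
time: 23.58
position: [0.5832, 0.1047, 0.13]
tool_rot: [0.989, 0.148, -0.006, 0.0]
ft_force: [-11.1, -3.1, 12.6]
grip_width: 0.0152
r 148.1 arm rad (1.15=home) 1.165
```

```bash
python3 - <<'E'
from rig import camera
from h import *
c=camera("side")["pixels"][110:210,260:360];d=camera("top")["pixels"][165:265,225:325]
cv2.imwrite("pics/f1.png",np.hstack([cv2.resize(k,(400,400),interpolation=2) for k in(c,d)]))
E
python3 go.py
```

```text
t 23.68 p [583.2 104.7 130. ] yaw 17.0 tilt 0.71 w 15.3 F [-11.   -2.7  12.7]
```

View pics/f1.png

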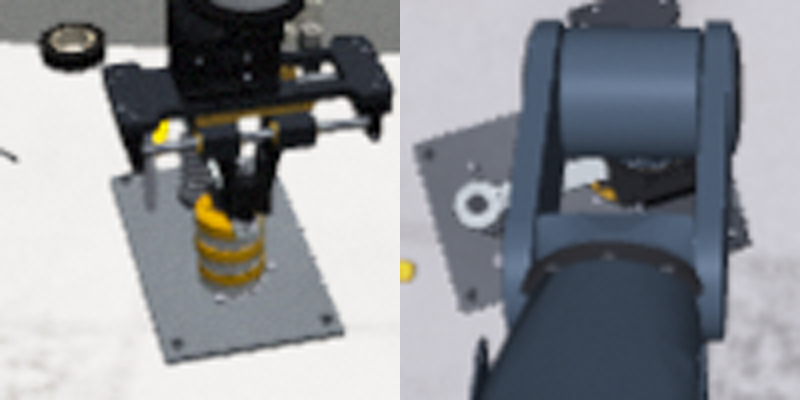

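The final view shows the three lids still in one column (side px x≈231, lid edges about 235, 260 and 284). The bar lies along stand −y over the stack, with the fingers gripping the handle. I'll hand it in.

```bash
python3 -c "
from rig import order
print(order.hand_in())"; python3 go.py; python3 arc.py
```

```text
the job is handed in; nothing more can be done
None
the job is handed in; nothing more can be done
the job is handed in; nothing more can be done
```

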